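# Put the clamp pads away in their trays

## Task

Put the four rubber clamp pads of the saw's pneumatic clamps away: each one into the wooden tray of its own shape and size (large round, small round, square, oblong), standing upright and lying flat on the tray's floor inside the rim. Leave the two star knobs where they are.

Things in the scene. Friction and masses are not known exactly. Their poses are not given: they have to be found in the camera images.
- large_round_pad_mid (a point): Loose clamp pad, round, 72 mm across: a black rubber base 14 mm thick, topped by a 4 mm steel plate a little smaller. On its middle stands a square steel shank, 18 x 18 mm with its flats along the pad's own x and y, from 18 mm up to 58 mm above the underside: the part to grip. Stands upright on the table, rubber down. The point is the pad's centre, on the shank's axis, 29 mm above the underside; z up. About 250 g, varying.
- small_round_pad_mid (a point): Loose clamp pad, round, 42 mm across: a black rubber base 14 mm thick, topped by a 4 mm steel plate a little smaller. On its middle stands a square steel shank, 18 x 18 mm with its flats along the pad's own x and y, from 18 mm up to 58 mm above the underside: the part to grip. Stands upright on the table, rubber down. The point is the pad's centre, on the shank's axis, 29 mm above the underside; z up. About 140 g, varying.
- square_pad_mid (a point): Loose clamp pad, square, 52 x 52 mm, sides along its own x and y: a black rubber base 14 mm thick, topped by a 4 mm steel plate a little smaller. On its middle stands a square steel shank, 18 x 18 mm with its flats along the pad's own x and y, from 18 mm up to 58 mm above the underside: the part to grip. Stands upright on the table, rubber down. The point is the pad's centre, on the shank's axis, 29 mm above the underside; z up. About 180 g, varying.
- bar_pad_mid (a point): Loose clamp pad, oblong, 90 mm (own x) x 36 mm (own y): a black rubber base 14 mm thick, topped by a 4 mm steel plate a little smaller. On its middle stands a square steel shank, 18 x 18 mm with its flats along the pad's own x and y, from 18 mm up to 58 mm above the underside: the part to grip. Stands upright on the table, rubber down. The point is the pad's centre, on the shank's axis, 29 mm above the underside; z up. About 200 g, varying.
- large_round_tray: Shallow pale wooden tray fixed to the table, round, 88 mm across inside, 98 mm outside; walls 5 mm thick, rim 10 mm above the table, inner floor 4 mm above the table. Origin: centre of its underside, at table height; z up.
- small_round_tray: Shallow pale wooden tray fixed to the table, round, 58 mm across inside, 68 mm outside; walls 5 mm thick, rim 10 mm above the table, inner floor 4 mm above the table. Origin: centre of its underside, at table height; z up.
- square_tray: Shallow pale wooden tray fixed to the table, square, 68 x 68 mm inside, 78 mm outside, sides along its own x and y; walls 5 mm thick, rim 10 mm above the table, inner floor 4 mm above the table. Origin: centre of its underside, at table height; z up.
- bar_tray: Shallow pale wooden tray fixed to the table, oblong, 106 mm (own x) x 52 mm (own y) inside, 116 x 62 mm outside; walls 5 mm thick, rim 10 mm above the table, inner floor 4 mm above the table. Origin: centre of its underside, at table height; z up.
- knob_a_mid (a point): Star knob, to be left alone: black plastic five-lobed head 58 mm across and 20 mm thick lying on the table, thin round steel stud (8 mm) pointing up to 50 mm. Loose. The point is on its axis, 25 mm above the table.
- knob_b_mid (a point): Star knob, to be left alone: black plastic five-lobed head 58 mm across and 20 mm thick lying on the table, thin round steel stud (8 mm) pointing up to 50 mm. Loose. The point is on its axis, 25 mm above the table.
Things that resemble listed ones, but are neither listed nor needed, are in the scene too. Leave any orange look-alike of the bar_tray alone.

How it is judged:
By the outcome, as a careful person would: the job done as asked, in the order asked, and still so for the second after the job is handed in, with the robot touching nothing.
It also fails if it takes over 115 s, if anything falls off the work surface, if the arm or the gripper's body presses on something with over 40 N, if the wrist force passes 120 N, or if a joint passes its speed limit or range.

## Robot

A 7-joint arm with a two-finger parallel gripper is mounted at the origin on the work surface. World frame = base frame: x ahead of the robot, y to its left, z up, the work surface at z = 0. Lengths are in m, angles in rad, forces in N, time in s.
With the tool pointing down it reaches from about 0.425 to 0.825 m from the base axis. Payload 3.6 kg.
Tool frame: the origin (TCP) lies where the fingers leave the gripper's body, on its centre line; the fingertips stand 73 mm ahead of it and the grasp point (between the pads) lies 54 mm ahead of it; z points along the fingers, y is the line along which they close (so a half turn about z gives the same grasp; the last joint's range is limited). The gripper opens to 85 mm and grips with 20 to 120 N. Pads are 22 mm wide; open, the fingers measure 114 mm over their backs; the gripper's body (76 mm by 85 mm) begins 54 mm behind the grasp point. The pads swing forward as they close: fully open they stand 13 mm farther back than shut.
Start: joints at [1.24, 0.615, -0.013, 1.423, 0.008, 1.103, -0.04], TCP at [0.194, -0.62, 0.304] pointing down, gripper open.
Joint ranges: [-3.12, 3.12], [-0.3, 2.06], [-1.34, 1.32], [0.26, 2.42], [-1.36, 4.5], [0.01, 1.98], [-2.84, 2.84]. Speed limits (rad/s): [2.79, 2.79, 3.14, 3.14, 3.14, 3.14, 3.14].

## Interface

Orientations are given as a unit quaternion [x, y, z, w].
In Python, from station import arm, snapshot, camera_info, ticket gives the robot as it stands. Calls block until the motion is done:
- arm.movep(position, orientation): joint-space move of the TCP to a pose.
- arm.line_to(position, velocity=0.15, ori=None): straight line of the TCP; ori=None keeps the orientation; velocity is the mean speed in m/s.
- arm.move_j(angles): joint-space move.
- arm.move_gripper(opening, effort=None): opening from 0.0 (shut) to 1.0 (fully open); effort is the grip in N (None keeps the last); returns when the fingers have stopped.
- arm.pause(seconds).
- arm.ik(position, orientation): joint angles nearest the present ones, or None.
- snapshot(name): name is "side" or "top" or "wrist"; returns the picture (400x640x3 uint8, blue, green, red); there is no depth.
- camera_info(name): a dict with "fx", "fy", "cx", "cy" (pixels), "R" (3x3) and "t" (3): a world point X has camera coordinates R X + t; the wrist camera has in their place "T_tool_cam" (4x4, takes a point from camera to tool coordinates, whose origin is the TCP and whose axes are the flange's). Camera axes: x right, y down, z forward; pixel columns grow to the right and rows downward; lengths in m; the calibration is good to about 2 mm. The wrist camera is an equidistant fisheye: a pixel r from the principal point sees the ray r / f radians off the axis. A picture is of the moment at which its call begins: read the wrist's pose just before it. camera_info takes no time and is no camera call.
A pose or a line that the arm cannot do raises arm.MotionError and nothing moves.
- ticket.finish_job(): hands the job in; it is judged then, once.
Readings, each from a call of its own:
- arm.read_time(): time.
- arm.read_joint_positions(): joint angles.
- arm.read_dq(): joint speeds.
- arm.read_effort(): joint torques, N m.
- arm.read_tool_pos(): TCP position.
- arm.read_eef_rot(): TCP orientation.
- arm.read_ft_force(): force on the tool from outside, world axes, zero at the start.
- arm.read_wrist_torque(): the same for the moment, N m.
- arm.read_opening(): opening from 0.0 (shut) to 1.0 (fully open).
- arm.read_finger_force(): force on a finger pad.
Only numpy, scipy, OpenCV 4.12 (cv2) and the standard library are available. Lean on these libraries where they do the work, as an engineer would, in place of code of your own. Each camera call takes 0.05 s, during which the arm holds its last target. There are 200 camera calls.

## Working session

There is one attempt and no reset: what is moved stays moved. The work goes in short steps, each a Python script; the robot and the scene stay as the last script left them, time stands still between calls to the robot, and variables do not carry over. Pictures are saved under pics/ and viewed, at most 14 in all, crops included, and the job is handed in when it is done.

```bash
ls; mkdir -p pics; python3 - <<'E'
from station import arm,snapshot,camera_info
import cv2
for n in("top","side"):
    cv2.imwrite(f"pics/{n}0.png",snapshot(n)); c=camera_info(n); print(n,c)
print(camera_info("wrist"),arm.read_time(),arm.read_eef_rot(),arm.read_tool_pos())
E
```

```text
pics
top {'fx': 363.63984754767057, 'fy': 363.63984754767057, 'cx': 323.47404837456054, 'cy': 200.06182971896524, 'R': array([[ 0.01401212, -0.99975766,  0.01697905],
       [-0.99582538, -0.01548474, -0.08995569],
       [ 0.0901968 , -0.0156477 , -0.99580103]]), 't': array([-0.0725492 ,  0.57452151,  0.95449127])}
side {'fx': 386.5013390639047, 'fy': 386.5013390639047, 'cx': 315.13203145938564, 'cy': 201.5271684876144, 'R': array([[-0.86974032, -0.49345413, -0.00740298],
       [-0.32346899,  0.58133291, -0.74660556],
       [ 0.37271919, -0.64695832, -0.66522578]]), 't': array([0.47184353, 0.26890326, 0.98120707])}
{'fx': 309.70691628693146, 'fy': 309.70691628693146, 'cx': 320.1317907167241, 'cy': 198.40402621583831, 'T_tool_cam': array([[-1.39610424e-04, -9.51333574e-01, -3.08162964e-01,
         8.00796091e-02],
       [ 9.99999963e-01, -6.10245580e-05, -2.64651232e-04,
        -7.14442614e-04],
       [ 2.32966094e-04, -3.08162989e-01,  9.51333547e-01,
        -7.07751110e-02],
       [ 0.00000000e+00,  0.00000000e+00,  0.00000000e+00,
         1.00000000e+00]])} 0.1 [ 9.88478317e-01  1.51357888e-01 -1.86399421e-04 -1.17165794e-03] [ 0.19432555 -0.61972309  0.30283123]
```

View pics/top0.png

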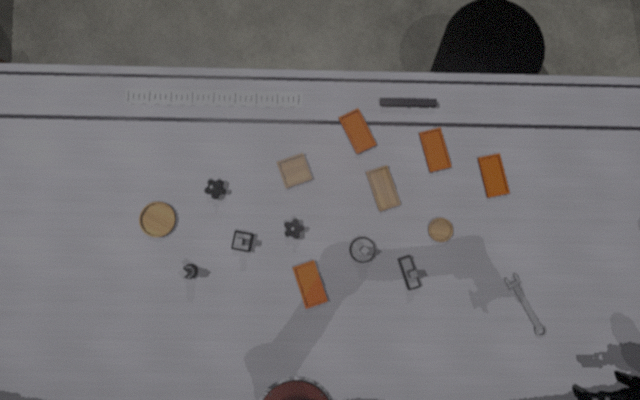

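View pics/side0.png

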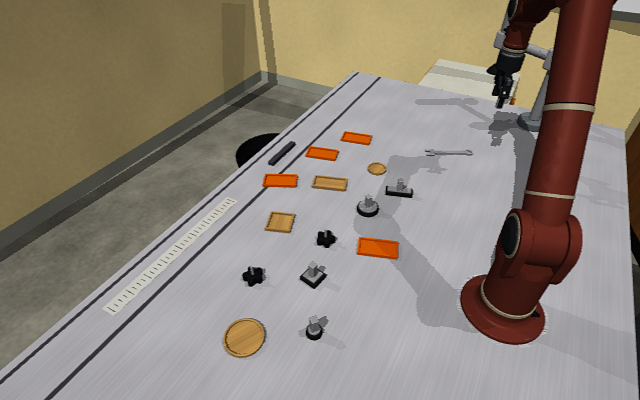

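Candidates (top view):
- Pads: large round (362,250), small round (191,271), square (243,241), bar (410,273).
- Look-alikes to leave: star knobs (215,188) and (293,229), four orange oblong trays at (358,131), (435,150), (493,175), (311,284), and the wrench.
- Trays: large round (158,219), small round (441,230), square (296,171), bar (383,188), all pale wood.

```bash
cat >h.py <<'E'
import numpy as np,cv2
from station import arm,snapshot,camera_info
from scipy.spatial.transform import Rotation as Ro
def cast(n,px,z,pose=None):
    c=camera_info(n); px=np.atleast_2d(px).astype(float)
    d=(px-[c['cx'],c['cy']])/[c['fx'],c['fy']]
    if n=='wrist':
        p,q=pose; r=np.linalg.norm(d,axis=1,keepdims=True)+1e-12
        v=np.hstack([d/r*np.sin(r),np.cos(r)]); T=c['T_tool_cam']; R=Ro.from_quat(q).as_matrix()
        v=v@T[:3,:3].T@R.T; o=np.array(p)+R@T[:3,3]
    else:
        v=np.hstack([d,np.ones((len(d),1))])@c['R']; o=-c['R'].T@c['t']
    return o+v*((z-o[2])/v[:,2])[:,None]
def rect(P):  # centre, size, yaw of long side from world pts
    r=cv2.minAreaRect((P[:,:2]*1000).astype(np.float32)); b=cv2.boxPoints(r)
    e=[b[1]-b[0],b[2]-b[1]]; e=max(e,key=np.linalg.norm)
    return np.array(r[0])/1000,sorted(r[1]),np.arctan2(e[1],e[0])
def down(yaw): # tool pointing down, closing axis (tool y) at world angle yaw
    return (Ro.from_euler('z',yaw-np.pi/2)*Ro.from_euler('x',np.pi)).as_quat()
def blobs(m,amin):
    return [c[:,0] for c in cv2.findContours(m,cv2.RETR_EXTERNAL,cv2.CHAIN_APPROX_NONE)[0] if cv2.contourArea(c)>amin]
E
python3 - <<'E'
from h import *
im=cv2.imread('pics/top0.png'); hsv=cv2.cvtColor(im,cv2.COLOR_BGR2HSV)
roi=np.zeros(im.shape[:2],np.uint8); roi[130:310,120:470]=1
wood=cv2.inRange(hsv,(8,50,90),(25,170,255))*roi
for c in blobs(wood,100):
    P=cast('top',c,.010); s=rect(P); print('wood',c.mean(0).round(),hsv[tuple(c.mean(0).astype(int)[::-1])],s[0].round(4),np.round(s[1],1),round(s[2],3),'yaw',np.hypot(*s[0]).round(3))
dark=cv2.inRange(hsv,(0,0,0),(180,255,60))*roi
for c in blobs(dark,40):
    P=cast('top',c,.014); s=rect(P); print('dark',c.mean(0).round(),s[0].round(4),np.round(s[1],1),round(s[2],3),np.hypot(*s[0]).round(3))
cv2.imwrite('pics/crop0.png',cv2.resize(im[140:310,130:470],None,fx=2.3,fy=2.3,interpolation=cv2.INTER_CUBIC))
E
```

```text
wood [310. 284.] [ 14 166 134] [ 0.351  -0.0301] [ 64.3 115.7] 0.33 yaw 0.352
wood [440. 230.] [ 15  90 127] [ 0.5012 -0.3859] [63.1 63.4] 1.559 yaw 0.633
wood [157. 219.] [ 16  94 130] [0.5187 0.3872] [92.1 94.6] -1.555 yaw 0.647
wood [383. 188.] [ 15  69 122] [ 0.6141 -0.2278] [ 61.6 114.2] 0.324 yaw 0.655
wood [294. 170.] [ 17  63 129] [0.6583 0.0179] [73.5 73.9] -1.212 yaw 0.659
wood [360. 139.] [ 12 163 133] [ 0.7546 -0.1649] [62.6 76.2] 0.497 yaw 0.772
dark [293. 229.] [0.4937 0.0177] [32.4 47.3] 1.367 0.494
dark [215. 188.] [0.6024 0.2304] [43.9 51.7] -1.554 0.645
```

View pics/crop0.png

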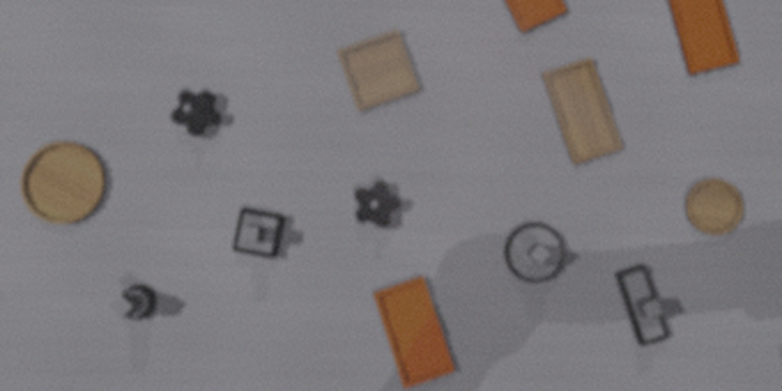

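The crop confirms the choice: four pads with steel shanks, knobs with five lobes, and four pale trays (orange ones ignored). Now a close look above the bar pad.

```bash
cat >>h.py <<'E'
def go(p,yaw,period=np.pi):
    "joint move to pose with the closing-axis yaw (mod period) that turns the joints least"
    q0=np.array(arm.read_joint_positions()); best=None
    for k in range(-4,5):
        y=yaw+k*period
        if abs(y)>7: continue
        j=arm.ik(p,down(y))
        if j is not None:
            c=np.abs(np.array(j)-q0).max()
            if best is None or c<best[0]-1e-6: best=(c,j,y)
    arm.move_j(best[1]); return best[2]
def look(name):
    pose=(arm.read_tool_pos(),arm.read_eef_rot()); im=snapshot('wrist')
    cv2.imwrite(f'pics/{name}.png',im); np.savez(f'pics/{name}.npz',p=pose[0],q=pose[1]); return im,pose
E
python3 - <<'E'
from h import *
for n,px in dict(L=(362,250),S=(188,271),Q=(242,241),B=(409,273)).items(): print(n,cast('top',px,.018).round(3))
b=cast('top',(409,273),.018)[0]
print(go([b[0],b[1],.25],.33+np.pi/2)); im,pose=look('w_bar'); print(arm.read_time(),pose)
E
```

```text
L [[ 0.443 -0.17   0.018]]
S [[0.381 0.293 0.018]]
Q [[0.463 0.153 0.018]]
B [[ 0.383 -0.296  0.018]]
-4.38238898038469
1.5583 (array([ 0.38308209, -0.29807481,  0.2502196 ]), array([9.86625133e-01, 1.63003799e-01, 9.58010879e-05, 7.73862722e-04]))
```

View pics/w_bar.png

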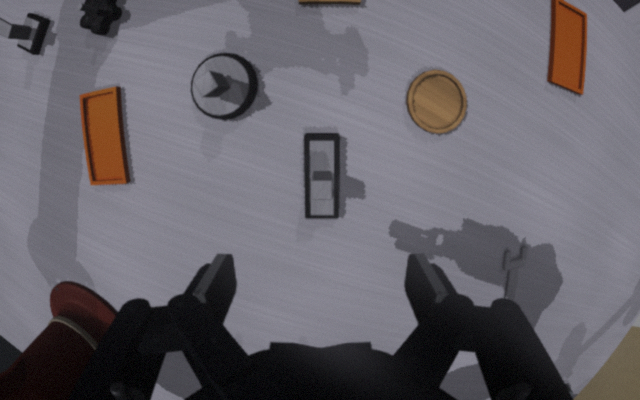

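The wrist view shows the bar pad upright at (322,176), the large round pad at (225,86) and the small round tray at (436,101). I'll measure these from the dark rubber outline and the wood colour.

```bash
cat >>h.py <<'E'
def pads(im,pose):
    g=cv2.cvtColor(im,cv2.COLOR_BGR2GRAY); m=cv2.inRange(g,0,55)
    for c in blobs(m,150):
        if c[:,1].max()>245 or c.min()<2 : continue
        s=rect(cast('wrist',c,.007,pose)); print('dark',c.mean(0).round(),s[0].round(4),np.round(s[1],1),'yaw',round(s[2],3))
def wood(im,pose):
    h=cv2.cvtColor(im,cv2.COLOR_BGR2HSV); m=cv2.inRange(h,(8,60,60),(25,175,255))
    for c in blobs(m,300):
        if c.min()<2: continue
        s=rect(cast('wrist',c,.008,pose)); print('wood',c.mean(0).round(),s[0].round(4),np.round(s[1],1),'yaw',round(s[2],3))
E
python3 - <<'E'
from h import *
d=np.load('pics/w_bar.npz'); im=cv2.imread('pics/w_bar.png'); pads(im,(d['p'],d['q'])); wood(im,(d['p'],d['q']))
E
```

```text
dark [322. 175.] [ 0.3859 -0.2984] [36.2 91. ] yaw 0.33
dark [ 88. 137.] [ 0.343  -0.0054] [ 13.2 105.7] yaw 0.263
dark [122. 134.] [ 0.3618 -0.0599] [  7.  114.3] yaw 0.343
dark [218.  85.] [ 0.4443 -0.1668] [23.5 25.7] yaw 0.074
dark [231.  86.] [ 0.4462 -0.176 ] [64.5 69.4] yaw 0.145
dark [20. 32.] [0.4643 0.1945] [19.9 65.1] yaw 1.558
dark [36. 34.] [0.4638 0.1545] [53.1 65.5] yaw 1.412
wood [617. 373.] [ 0.1164 -1.542 ] [255.2 859. ] yaw 1.431
wood [436. 101.] [ 0.5027 -0.3865] [67.4 67.5] yaw 1.143
```

```bash
cat >>h.py <<'E'
def pick(xy,yaw,period=np.pi/2):
    y=go([*xy,.19],yaw,period); arm.line_to([*xy,.097],velocity=.12)
    print('at',arm.read_tool_pos().round(4),'F',arm.read_ft_force().round(1))
    arm.move_gripper(0.0,60); arm.line_to([*xy,.22],velocity=.2)
    print('opening',arm.read_opening(),'force',arm.read_finger_force(),'t',arm.read_time()); return y
def place(xy,yaw,period):
    go([*xy,.20],yaw,period); arm.pause(.3); print('over',arm.read_tool_pos().round(4))
    arm.line_to([*xy,.115],velocity=.12); arm.line_to([*xy,.1018],velocity=.04)
    print('down',arm.read_tool_pos().round(4),'F',arm.read_ft_force().round(1))
    arm.move_gripper(1.0); arm.line_to([*xy,.23],velocity=.2); print('t',arm.read_time())
E
python3 - <<'E'
from h import *
pick([.386,-.298],.33+np.pi/2,np.pi)
place([.6141,-.2278],.324+np.pi/2,np.pi)
im,pose=look('w_bar2'); wood(im,pose); pads(im,pose)
E
```

```text
at [ 0.3865 -0.2984  0.0979] F [ 0.7 -0.2  0.2]
opening 0.19852429089851792 force 58.76520037651062 t 4.225
over [ 0.6132 -0.229   0.2005]
down [ 0.6139 -0.2277  0.1016] F [-0.7  0.  -3.2]
t 8.275
wood [620. 387.] [ 0.3074 -1.4453] [134.8 635.1] yaw 1.425
wood [403. 311.] [ 0.491  -0.3719] [29.3 70.9] yaw 0.775
wood [552. 235.] [ 0.6442 -0.5326] [45.1 74.4] yaw 1.392
wood [322. 179.] [ 0.6152 -0.2281] [ 62.5 117.1] yaw 0.334
wood [119.  76.] [0.66   0.0204] [79.3 79.4] yaw 0.363
dark [ 21. 209.] [0.4389 0.1929] [25.3 74.9] yaw -1.023
dark [100. 211.] [0.4939 0.0226] [56.7 74.6] yaw -0.897
dark [ 39. 200.] [0.4636 0.1542] [61.1 61.1] yaw 1.405
dark [321. 184.] [ 0.6105 -0.228 ] [37.3 95.5] yaw 0.325
dark [96. 81.] [0.6493 0.0503] [ 8. 67.] yaw 0.321
dark [148.  70.] [ 0.6741 -0.0188] [ 6.4 76. ] yaw 0.358
```

View pics/w_bar2.png

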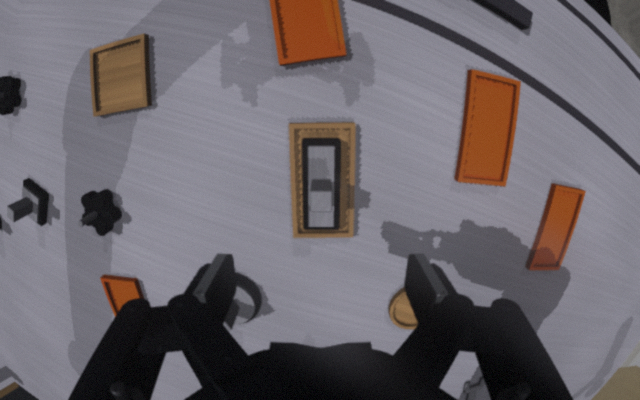

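The picture shows the bar pad flat inside its tray (centre 322,183). Next is the large round pad; I need its shank yaw.

```bash
python3 - <<'E'
from h import *
go([.444,-.170,.22],.0,np.pi/2); im,pose=look('w_L'); pads(im,pose)
cv2.imwrite('pics/w_L_crop.png',cv2.resize(im[100:240,250:400],None,fx=4,fy=4,interpolation=cv2.INTER_CUBIC))
E
```

```text
dark [ 45. 181.] [0.4566 0.1885] [23.3 60.4] yaw -1.414
dark [ 65. 173.] [0.463  0.1538] [55.6 64.6] yaw 1.411
dark [322. 179.] [ 0.4482 -0.1712] [66.  68.6] yaw -1.486
dark [138. 138.] [0.4989 0.0184] [56.8 64.9] yaw -1.514
```

View pics/w_L_crop.png

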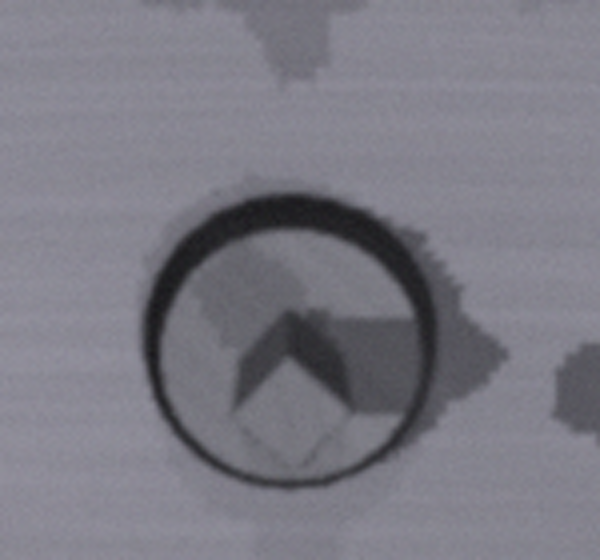

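The pad is upright, its outline spanning crop x 142–438 and y 193–490. The shank top's corners are at (235,412), (290,358), (352,410), (293,468), turned about 45°. I'll cast both.

```bash
cat >>h.py <<'E'
def shank(name,corners,off,f):
    d=np.load(f'pics/{name}.npz'); P=cast('wrist',np.array(corners)/f+off,.058,(d['p'],d['q']))
    v=P[:,:2]-P[:,:2].mean(0); e=np.roll(P,-1,0)[:,:2]-P[:,:2]; a=np.arctan2(e[:,1],e[:,0])
    print('shank',P.mean(0).round(4),np.linalg.norm(e,axis=1).round(4),'yaw',round(np.angle(np.exp(4j*a).sum())/4,3)); return P.mean(0)
E
python3 - <<'E'
from h import *
d=np.load('pics/w_L.npz')
print(cast('wrist',[[322.5,185.4]],.007,(d['p'],d['q'])))
shank('w_L',[(235,412),(290,358),(352,410),(293,468)],(250,100),4)
E
```

```text
[[ 0.44600442 -0.17142525  0.007     ]]
shank [ 0.4456 -0.1716  0.058 ] [0.0156 0.0163 0.017  0.0166] yaw -0.762
```

```bash
python3 - <<'E'
from h import *
pick([.4458,-.1715],-.762)
go([.5187,.3872,.24],0.3,np.pi/6); im,pose=look('w_Lt'); wood(im,pose); pads(im,pose)
E
```

```text
at [ 0.4462 -0.1718  0.0975] F [-0.5  0.4  0.5]
opening 0.20090694715760676 force 59.01336193084717 t 12.05
wood [611. 300.] [ 0.7752 -0.1555] [ 76.1 116.4] yaw 0.468
wood [550. 294.] [0.6608 0.0175] [77.6 80. ] yaw -1.216
wood [317. 167.] [0.5294 0.3998] [67.8 97. ] yaw -0.703
```

View pics/w_Lt.png

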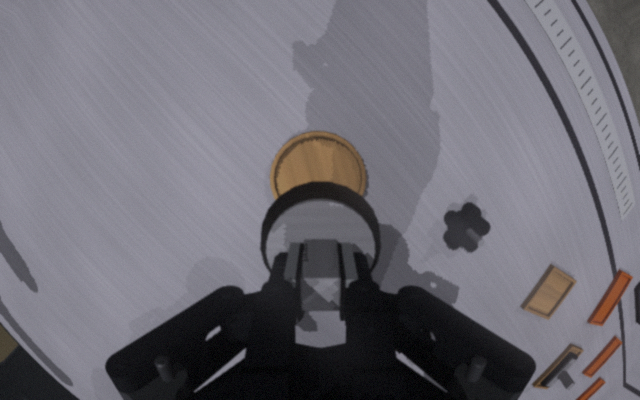

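The pad hangs level in the gripper and the tray's far arc is visible at (317,131–180). I'll fit a circle to the arc and place the pad.

```bash
python3 - <<'E'
from h import *
from scipy.optimize import least_squares
d=np.load('pics/w_Lt.npz'); im=cv2.imread('pics/w_Lt.png')
h=cv2.cvtColor(im,cv2.COLOR_BGR2HSV); m=cv2.inRange(h,(8,60,60),(25,175,255))
c=[c for c in blobs(m,300) if abs(c[:,0].mean()-317)<30][0]; c=c[c[:,1]<176]
P=cast('wrist',c,.008,(d['p'],d['q']))[:,:2]
s=least_squares(lambda x:np.linalg.norm(P-x[:2],axis=1)-x[2],[.519,.387,.049]).x; print(s)
xy=(s[:2]+[.5187,.3872])/2; print(xy)
if np.linalg.norm(s[:2]-xy)<.003:
    place(xy,0.3,np.pi/6); look('w_Lt2')
E
```

```text
[0.52003168 0.38830189 0.04808708]
[0.51936584 0.38775094]
over [0.52   0.3882 0.2016]
down [0.5192 0.3877 0.1015] F [ 0.4  0.3 -3.3]
t 17.5167
```

View pics/w_Lt2.png

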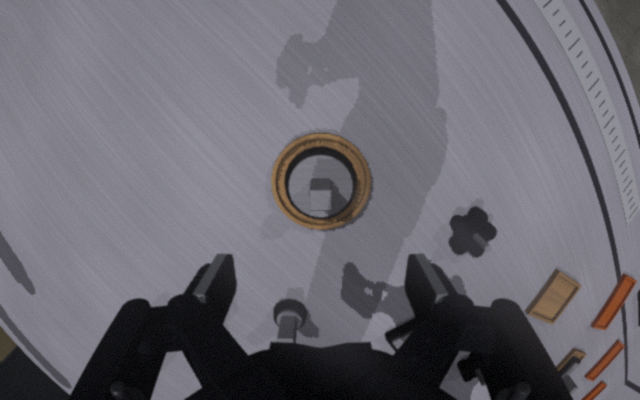

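The large pad sits centred in its tray (322,181). Now looks at the square and small round pads.

```bash
python3 - <<'E'
from h import *
go([.383,.293,.22],.3,np.pi/6); a,pose=look('w_S'); pads(a,pose)
go([.463,.153,.22],.3,np.pi/6); b,pose=look('w_Q'); pads(b,pose)
f=lambda im:cv2.resize(im[120:240,270:370],None,fx=4,fy=4,interpolation=cv2.INTER_CUBIC)
cv2.imwrite('pics/SQ.png',np.hstack([f(a),f(b)])); print(arm.read_time())
E
```

```text
dark [319. 185.] [0.3831 0.2948] [37.1 40. ] yaw -0.791
dark [519.  89.] [0.6087 0.2303] [56.1 62.1] yaw -0.6
dark [166. 230.] [0.3683 0.3018] [18.6 31.9] yaw -0.625
dark [178. 218.] [0.3858 0.2891] [35.  39.4] yaw 0.892
dark [461. 194.] [0.5006 0.0135] [53.2 64.1] yaw 1.335
dark [631. 175.] [ 0.6215 -0.2732] [18.  57.3] yaw -1.352
dark [320. 184.] [0.4634 0.1541] [52.6 54. ] yaw -0.166
dark [617. 167.] [ 0.6167 -0.2323] [ 50.8 103.2] yaw 0.317
dark [605. 166.] [ 0.6048 -0.1973] [  8. 111.] yaw 0.334
dark [130.  75.] [0.5216 0.3804] [57.4 69.8] yaw 0.161
dark [153.  77.] [0.5243 0.3506] [26.9 84.3] yaw 0.108
dark [104.  61.] [0.5312 0.4168] [47.9 54.3] yaw 0.214
19.0583
```

View pics/SQ.png

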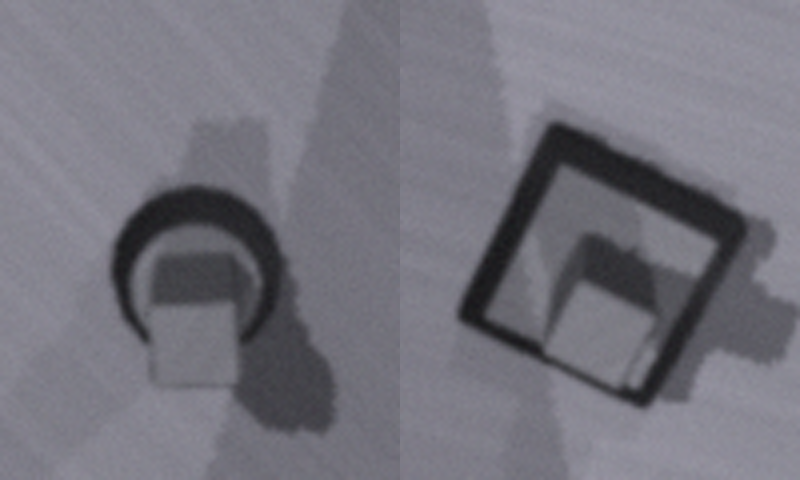

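Both pads are upright. The small round's shank top is at left-crop (148–240, 302–388). The square's shank corners are at right-crop (175,281), (257,321), (223,390), (143,352).

```bash
python3 - <<'E'
from h import *
S=shank('w_S',[(148,308),(236,302),(240,384),(152,388)],(270,120),4)
Q=shank('w_Q',[(175,281),(257,321),(223,390),(143,352)],(270,120),4)
Q=(Q[:2]+[.4634,.1541])/2; print(Q)
pick(Q,-.166); place([.659,.019],.36,np.pi/2); look('w_Q2')
E
```

```text
shank [0.3805 0.2933 0.058 ] [0.0174 0.0173 0.0177 0.0169] yaw -0.695
shank [0.4635 0.1542 0.058 ] [0.0181 0.0161 0.018  0.0161] yaw -0.146
[0.46345219 0.15415041]
at [0.4639 0.1543 0.0976] F [-0.1 -0.1  0.2]
opening 0.20244412233117223 force 58.51822793483734 t 21.8083
over [0.6586 0.0201 0.2004]
down [0.6588 0.019  0.1015] F [-0.1  1.7 -1.5]
t 25.85
```

View pics/w_Q2.png

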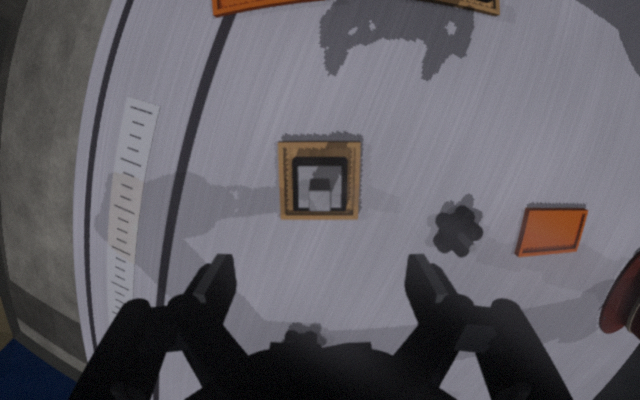

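The square pad is flat in its tray (320,183). The small round pad is last.

```bash
python3 - <<'E'
from h import *
pick([.3810,.2935],-.695); place([.502,-.3862],0.3,np.pi/6); look('w_S2')
j=np.array(arm.read_joint_positions()); j[0]-=.8; 
arm.move_j([1.24,.615,-.013,1.423,.008,1.103,-.04]); cv2.imwrite('pics/side1.png',snapshot('side')); t=snapshot('top')
cv2.imwrite('pics/top1.png',cv2.resize(t[140:310,130:470],None,fx=2.3,fy=2.3,interpolation=cv2.INTER_CUBIC)); print(arm.read_time())
E
```

```text
at [0.3815 0.2936 0.0974] F [1.1 0.2 0. ]
opening 0.2011270698120472 force 58.60541582107544 t 29.675
over [ 0.5023 -0.3858  0.2001]
down [ 0.5019 -0.3861  0.1016] F [ 0.6  0.1 -1.3]
t 35.225
37.6833
```

View pics/w_S2.png

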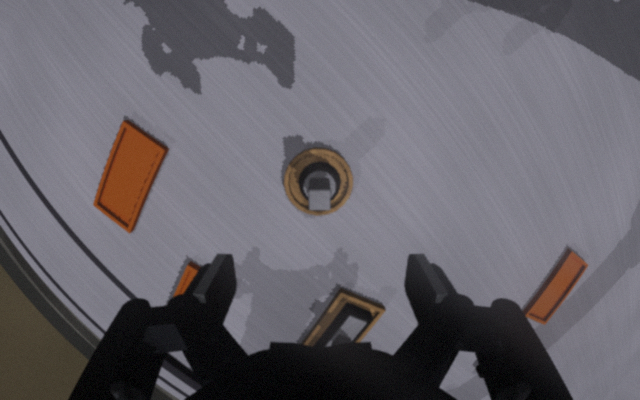

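View pics/top1.png

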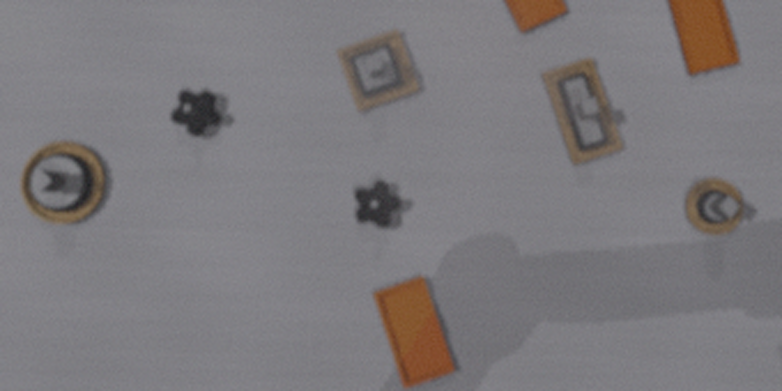

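View pics/side1.png

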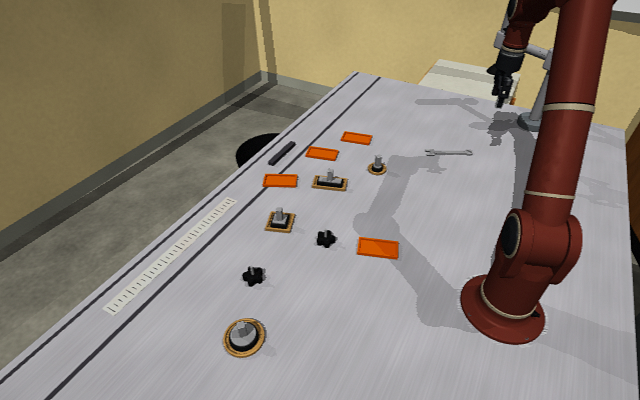

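The final pictures show all four pads upright and flat in their own trays: wrist (320,181) for the small round; side (244,336), (281,221), (330,181), (377,168). The knobs have not moved and the arm is clear.

```bash
python3 -c "
from station import ticket
print(ticket.finish_job())"
```

```text
the job is handed in; nothing more can be done
None
```

All four clamp pads are upright and flat in their own trays, the star knobs are where they were, and the job was handed in at about 38 s on the robot's clock.

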